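# Feed the cheese loaf through the wire cutter to its portion stop

### The job

Get the loaf ready for its next cut: with your fingertips push the loaf of cheese along the wire cutter's wooden board, in between the two steel uprights, until its leading end sits flush against the portion stop. Only push it, never lift or tip it; do not shove the clamped stop out of its setting, leave the wire bow up, and leave everything else where it stands. Then draw back clear of it.

Things in the scene. Friction and masses are not known exactly. Their poses are not given: they have to be found in the camera images.
- cutter: The cheese wire cutter, fixed: a wooden board 560 x 280 mm, its top 20 mm above the table. Origin under the middle of the board at table height; +x runs lengthwise and is the feed direction, the way the cheese must go; +y to the left of it, z up. The two uprights stand at x = +90 mm; the board before them (-x) is the infeed.
- gap (a point): Point on the board's top midway between the two steel uprights; axes as the cutter's. The uprights are round, 16 mm thick, 205 mm tall, their axes at y = +56.5 and -56.5 mm from here: the gap is 97 mm wide. Each has a low foot, 6 mm high, on its outer side, not in the gap.
- wire_bow (a joint): The handled bow with the cutting wire, riding on the uprights: 0 = fully up (as it starts, held up by a light spring), growing as it is pushed down (m). Up, its wire is 114 mm above the board and its handle reaches 231 mm above it; it keeps within 15 mm of the plane of the uprights.
- stop_face (a point): Centre of the portion stop's face: a steel plate 96 mm wide, its top 41 mm above the board, square across the feed, 57 to 93 mm beyond the middle of the gap (differs from run to run). The point is 22.5 mm above the board on the centre line; axes as the cutter's, so the face looks along -x. Clamped: it slips only if pushed with more than about 35 N.
- cheese: The loaf of cheese: a loose orange-yellow block 180 mm long (x), 90 mm wide (y), 45 mm high, 0.65 to 0.85 kg, too wide to grip. It lies flat on the infeed of the board, up to 25 mm off the centre line and up to 20 degrees askew. Origin at the centre of its underside; +x towards its leading end, roughly along the feed. Sliding it takes about 3 to 6 N.
- cheese_front (a point): Centre of the loaf's leading end face, 22.5 mm above its underside, 90 mm ahead of its middle; axes as the loaf's.
- round_cheese: Bystander, loose: small round pale cheese, 58 mm across, 32 mm high, on the cutter's board past the uprights, to the left of the stop as seen along the feed. Origin at the centre of its underside.
- ramekin: Bystander, loose: small white bowl, 68 mm across, 40 mm high, on the cutter's board past the uprights, to the right of the stop as seen along the feed. Origin at the centre of its underside.
- chutney_jar: Bystander, loose: amber glass jar with a steel cap, 66 mm across, 95 mm high, on the table close beside the cutter's board, on its right as seen along the feed, past the uprights. Origin at the centre of its underside.
- twine_spool: Bystander, loose: jute twine spool, 72 mm across, 82 mm high, on the table close beside the cutter's board, on its right as seen along the feed, before the uprights. Origin at the centre of its underside.
- wrapped_wedge: Bystander, loose: paper-wrapped three-cornered wedge tied with string, sides 100 mm, 42 mm high, on the table, left of the cutter. Origin at the centre of its underside.
- cheese_knife: Bystander, loose: knife with a black handle, 275 mm long, lying flat on the green board, right side of the table. Origin at the centre of its underside.
Things that resemble listed ones, but are neither listed nor needed, are in the scene too. What is shaped like the cheese but turquoise is not meant.

How it is judged:
On the way:
1. the loaf's leading end has passed in between the two uprights (x of cheese_front in the frame of gap above 0.01 m and y of cheese_front in the frame of gap between -0.02 and 0.02 m), for 0.1 s.
At the end, for the whole second after the job is handed in: The loaf lies flat and at rest on the board between the uprights, the centre of its leading end within 4 mm of the stop's face and within 12 mm of the centre line, square to it within 0.06 rad (about 3 degrees); the wire bow is up (x of cheese_front in the frame of stop_face between -0.004 and 0.003 m and y of cheese_front in the frame of stop_face between -0.012 and 0.012 m and angle between the x axis of cheese and the x axis of stop_face, either way round below 0.06 rad and z of cheese in the frame of gap below 0.003 m and angle between cheese's own z axis and vertical below 0.04 rad and linear speed of cheese below 0.01 m/s and value of joint wire_bow below 0.01 m); the robot touches nothing.
It fails at once if the loaf is lifted off the board (10 mm) or tipped (0.15 rad) (z of cheese in the frame of gap above 0.01 m or angle between cheese's own z axis and vertical above 0.15 rad).
It fails at once if the portion stop is shoved out of its setting (by more than 3 mm) (distance of stop_face from where it was at the start of the episode above 0.003 m).
It fails at once if the wire bow is pushed down (by more than 15 mm) (value of joint wire_bow above 0.015 m).
It fails at once if one of the other things standing about is shifted by more than 20 mm (distance of any of round_cheese, ramekin, chutney_jar, twine_spool, wrapped_wedge, cheese_knife from where it was at the start of the episode above 0.02 m).
It also fails if it takes over 72 s, if anything falls off the work surface, if the arm or the gripper's body presses on something with over 40 N, if the wrist force passes 120 N, or if a joint passes its speed limit or range.

### The arm

A 7-joint arm with a two-finger parallel gripper is mounted at the origin on the work surface. World frame = base frame: x ahead of the robot, y to its left, z up, the work surface at z = 0. Lengths are in m, angles in rad, forces in N, time in s.
With the tool pointing down it reaches from about 0.4 to 0.875 m from the base axis. Payload 6.5 kg.
Tool frame: the origin (TCP) lies at the very end of the fingers, on their centre line; the grasp point (between the pads) lies 19 mm behind it (ctrl.grasp_offset is the distance from the TCP to the grasp point, in m); z points along the fingers, y is the line along which they close (so a half turn about z gives the same grasp; the last joint's range is limited). The gripper opens to 88 mm and grips with 3 to 60 N. Pads are 18 mm wide; open, the fingers measure 123 mm over their backs; the gripper's body (75 mm by 187 mm) begins 45 mm behind the grasp point.
Start: joints at [1.28, 0.536, -0.004, 1.538, 0.003, 1.067, -0.071], TCP at [0.145, -0.634, 0.239] pointing down, gripper open.
Joint ranges: [-2.7, 2.7], [-0.37, 2.16], [-1.27, 1.26], [0.24, 2.4], [-1.31, 4.45], [0.19, 1.91], [-2.76, 2.76]. Speed limits (rad/s): [2.39, 2.39, 3.14, 3.14, 3.14, 3.14, 3.14].

### API

Orientations are given as a rotation vector (axis times angle).
In Python, from station import telemetry, eyes, ctrl gives the robot as it stands.
- The arm moves only by the tool drive_tool, never from a script. Its argument "targets" is a list of rows, each an object with "claw": the gripper's target within -1 to 1 (shut at 1, half-way at 0, fully open at -1); "travel": the shift along the tool's x, y, z as a fraction of full scale, a list of three; "twist": the turn about the tool's z as a fraction of full scale. A call has 1 to 8 rows; each row is the pose to reach, as a shift and turn from the pose commanded when the call began, along the tool's axes at that moment, turning the shorter way round; what a row does not reach only later rows make up. Full scale, the value 1, is 80 mm for a shift and 360 degrees for a turn. A row lasts 1/8 s, in which the tool goes at most 62.5 mm and 10.7 degrees, less where a joint would pass 70% of its speed; a pose out of reach is approached as far as the arm can. A call with a number of a shift or a turn outside -1 to 1 is refused whole. A call with a gripper value outside its range is refused whole. The fingers move at their own pace and stop on an object; "squeeze" is the grip in N (left out, the last holds). Time passes only in rows, so rows that repeat a pose let the fingers close. It gives the time, the measured TCP pose, the force, the opening and the grip force at its end, in the units of the state.
- telemetry.observe(): the state, without advancing time (a new reading comes with each control period).
- eyes.read_camera(name): name is "scene" or "top"; returns a dict with "frame" (384x512x3 uint8, blue, green, red), "intrinsics" (3x3 intrinsics, pixels), "k1" (the pictures are not rectified: a ray, as slopes to the right and down, at radius r is drawn at 1 + k1 r^2 times it, then the intrinsics apply), "extrinsics" (4x4, takes a point from camera to world coordinates). Camera axes: x right, y down, z forward; pixel columns grow to the right and rows downward; lengths in m; the calibration is good to about 2 mm. A picture is of the moment at which its call begins. There is no depth.
- ctrl.sign_off(): hands the job in; it is judged then, once.
Trained networks look in a picture, given as the dict that the camera call returned (one of the last four; its "shot" number tells which), for a name from the list of things; names that differ only in an ending like _2 or _b are one class to them, and where a whole thing is asked for, a point or a joint stands for the part that bears it (a point fixed in the world has none). Each returns a list of dicts, best first, with "confidence" (0 to 1); they miss things now and then, are a little off and sometimes report something else, mostly with a low value. They report only what shows in the picture. A call takes as long as a camera call. They do not tell look-alikes from the thing itself.
- eyes.cut_out(picture, name): "mask" (384x512 bool, what is visible of it) and "position" ([column, row] in pixels, amid what is visible of it).
The state is a dict: "t": time; "joints": joint angles; "qvel": joint speeds; "joint_efforts": joint torques, N m; "eef_pos": TCP position; "eef_rot": TCP orientation; "wrist_force": force on the tool from outside, world axes, zero at the start; "torque": the same for the moment, N m; "width": finger opening in m; "finger_force": force on a finger pad.
Only numpy, scipy, OpenCV 4.12 (cv2) and the standard library are available. Lean on these libraries where they do the work, as an engineer would, in place of code of your own. Each camera call takes 0.05 s, during which the arm holds its last target. There are 200 camera calls.

## Working session

There is one attempt and no reset: what is moved stays moved. The work goes in short steps, Python scripts to look and compute and a tool call to move; the robot and the scene stay as the last step left them, time stands still between calls to the robot, and variables do not carry over. Pictures are saved under pics/ and viewed, at most 10 in all, crops included, and the job is handed in when it is done.

Besides the shell and the picture viewer there is one more tool, called after "Call:" by a JSON object that holds its "fn" and its "kwargs". drive_tool: Moves the arm, as the interface text tells. Shift numbers are shares of 80 mm and turn numbers shares of 360 degrees, none past 1 either way. Its arguments: {"type":"object","properties":{"targets":{"type":"array"},"squeeze":{"type":"number"}},"required":["targets"]}

```bash
mkdir -p pics; ls
cat > h.py <<'E'
import numpy as np, cv2
from station import telemetry, eyes, ctrl
def ray(p,uv):
    K=np.array(p["intrinsics"]);k1=p["k1"];T=np.array(p["extrinsics"])
    d=(np.array(uv,float).reshape(-1,2)-K[:2,2])/[K[0,0],K[1,1]]
    u=cv2.undistortPoints(np.array(uv,float).reshape(-1,1,2),K,np.array([k1,0,0,0,0.])).reshape(-1,2)
    return T[:3,3],np.c_[u,np.ones(len(u))]@T[:3,:3].T
def onz(p,uv,z):
    o,d=ray(p,uv); return (o+d*((z-o[2])/d[:,2])[:,None])[:,:2]
def proj(p,X):
    T=np.linalg.inv(np.array(p["extrinsics"]));X=np.array(X,float).reshape(-1,3)
    return cv2.projectPoints(X,cv2.Rodrigues(T[:3,:3])[0],T[:3,3],np.array(p["intrinsics"]),np.array([p["k1"],0,0,0,0.]))[0].reshape(-1,2)
E
python3 - <<'E'
from h import *
im=[]
for n in("scene","top"):
    p=eyes.read_camera(n);cv2.imwrite(f"pics/{n}0.png",p["frame"])
    print(n,np.round(np.array(p["extrinsics"]),3).tolist(),p["k1"])
    for o in("cheese","cutter","stop_face","wire_bow","round_cheese","ramekin","chutney_jar","twine_spool","wrapped_wedge"):
        print(o,[(round(r["confidence"],2),np.round(r["position"]).tolist(),int(r["mask"].sum())) for r in eyes.cut_out(p,o)[:3]])
s=telemetry.observe();print(s["t"],s["eef_pos"],s["eef_rot"])
E
```

```text
pics
scene [[0.781, 0.472, -0.41, 0.955], [0.624, -0.568, 0.537, -0.593], [0.02, -0.675, -0.738, 0.881], [0.0, 0.0, 0.0, 1.0]] -0.018746650756103784
cheese [(0.98, [168.0, 210.0], 1962), (0.9, [250.0, 247.0], 2193), (0.74, [244.0, 127.0], 1013)]
cutter [(0.93, [282.0, 222.0], 12431)]
stop_face [(0.73, [297.0, 174.0], 290), (0.18, [146.0, 317.0], 1361)]
wire_bow [(0.84, [289.0, 148.0], 913)]
round_cheese [(0.7, [266.0, 160.0], 124), (0.64, [358.0, 139.0], 420)]
ramekin [(0.82, [328.0, 169.0], 330), (0.65, [146.0, 319.0], 1326)]
chutney_jar [(0.91, [353.0, 204.0], 761)]
twine_spool [(0.67, [343.0, 232.0], 795)]
wrapped_wedge [(0.59, [361.0, 134.0], 451), (0.51, [296.0, 173.0], 309)]
top [[-0.015, -0.984, 0.178, 0.276], [-1.0, 0.016, 0.003, 0.013], [-0.005, -0.178, -0.984, 1.318], [0.0, 0.0, 0.0, 1.0]] 0.045042375015002474
cheese [(0.94, [177.0, 284.0], 1964), (0.93, [157.0, 107.0], 1786), (0.6, [325.0, 256.0], 1838)]
cutter [(0.89, [254.0, 176.0], 12657), (0.34, [230.0, 163.0], 448)]
stop_face [(0.64, [202.0, 187.0], 252)]
wire_bow [(0.67, [227.0, 162.0], 425), (0.39, [307.0, 166.0], 1748), (0.31, [407.0, 187.0], 702)]
round_cheese [(0.64, [210.0, 215.0], 322)]
ramekin [(0.61, [186.0, 159.0], 341)]
chutney_jar [(0.79, [210.0, 120.0], 470)]
twine_spool [(0.77, [247.0, 114.0], 529), (0.74, [188.0, 159.0], 344)]
wrapped_wedge [(0.6, [110.0, 170.0], 606), (0.3, [307.0, 167.0], 1808), (0.2, [204.0, 190.0], 293)]
1.0 [ 0.14491099 -0.63366076  0.23873136] [ 3.12170367e+00  3.52417211e-01 -1.96913307e-05]
```

View pics/scene0.png

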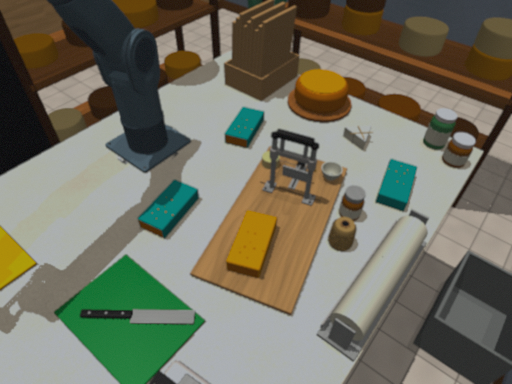

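View pics/top0.png

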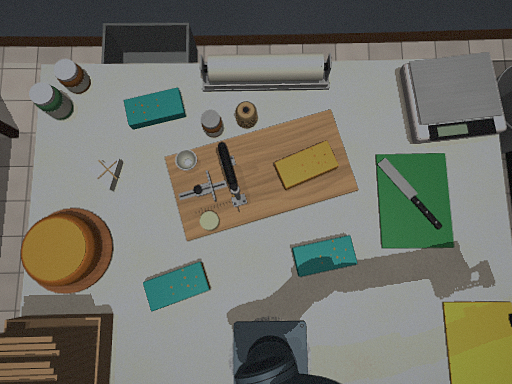

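The loaf candidates are orange-yellow at scene (250,240) / top (306,165), on the infeed, and three turquoise blocks (top (155,107), (325,256), (177,285)). Only the orange one fits by colour and place. The uprights and bow are at top (230,172), the stop at (210,187), the ramekin at (187,159) and the round cheese at (209,220). Next I fit the poses and confirm the loaf in one crop.

```bash
cat >> h.py <<'E'
from scipy.optimize import minimize
def sil(p,x,y,a,L,W,z0,z1):
    c,s=np.cos(a),np.sin(a)
    P=[[x+c*u*L/2-s*v*W/2,y+s*u*L/2+c*v*W/2,z] for u in(-1,1) for v in(-1,1) for z in(z0,z1)]
    h=cv2.convexHull(proj(p,P).astype(np.float32)).reshape(-1,2)
    m=np.zeros((384*4,512*4),np.uint8);cv2.fillPoly(m,[np.round((h+.5)*4*16).astype(np.int32)],1,shift=4);return m
def fit(ps,ms,x0,dims):
    big=[cv2.resize(m.astype(np.uint8),(2048,1536),interpolation=cv2.INTER_LINEAR if 0 else cv2.INTER_NEAREST) for m in ms]
    def f(q):
        e=0
        for p,b in zip(ps,big):
            s=sil(p,q[0],q[1],q[2],*dims); e+=1-(s&b).sum()/(s|b).sum()
        return e/len(ps)
    r=minimize(f,x0,method="Nelder-Mead",options=dict(initial_simplex=np.array([x0]+[np.array(x0)+d for d in np.diag([.03,.03,.1])]),xatol=1e-5,fatol=1e-6))
    return r.x,r.fun
def hullmask(m):
    m=m.astype(np.uint8);n,l,st,_=cv2.connectedComponentsWithStats(m);pts=np.argwhere(m)[:,::-1]
    o=np.zeros_like(m);cv2.fillConvexPoly(o,cv2.convexHull(pts.astype(np.int32)),1);return o
def orange(p,near,R=80):
    hsv=cv2.cvtColor(p["frame"],cv2.COLOR_BGR2HSV)
    m=cv2.inRange(hsv,(15,190,60),(30,255,255));m=cv2.morphologyEx(m,cv2.MORPH_OPEN,np.ones((2,2)))
    n,l,st,c=cv2.connectedComponentsWithStats(m)
    k=[i for i in range(1,n) if st[i,4]>40 and np.hypot(*(c[i]-near))<R]
    k=max(k,key=lambda i:st[i,4]); return l==k
def cheese(ps,x0):
    ms=[hullmask(orange(p,proj(p,[x0[0],x0[1],.05])[0],40)) for p in ps]
    return fit(ps,ms,x0,(.18,.09,.02,.065)),ms
E
python3 - <<'E'
from h import *
ps=[eyes.read_camera(n) for n in("scene","top")]
near=[(250,240),(306,165)]
for p,n in zip(ps,near):
    hsv=cv2.cvtColor(p["frame"],cv2.COLOR_BGR2HSV);print(hsv[n[1],n[0]],orange(p,n).sum(), onz(p,[n],.065), np.round(proj(p,[.145,-.634,.239])))
    w=[(225,260),(270,195)][p is ps[1]];print("wood",hsv[w[1],w[0]])
c=onz(ps[1],[(306,165)],.065)[0]
(q,e),ms=cheese(ps,[*c,1.85]);print("cheese",q,e,[int(m.sum()) for m in ms])
for p,m in zip(ps,ms): print(fit([p],[m],q,(.18,.09,.02,.065)))
# cutter
cm=[]
for p in ps:
    r=eyes.cut_out(p,"cutter")[0]["mask"];hsv=cv2.cvtColor(p["frame"],cv2.COLOR_BGR2HSV)
    m=(r&(cv2.inRange(hsv,(8,70,40),(25,255,255))>0)).astype(np.uint8)
    m=cv2.morphologyEx(m,cv2.MORPH_OPEN,np.ones((3,3)));n,l,st,_=cv2.connectedComponentsWithStats(m);cm.append(hullmask(l==1+st[1:,4].argmax()))
cc=onz(ps[1],[(260,175)],.02)[0]
b,e=fit(ps,cm,[*cc,1.85],(.56,.28,0,.02));print("cutter",b,e)
for p,m in zip(ps,cm): print(fit([p],[m],b,(.56,.28,0,.02)))
# overlay crop
im=ps[1]["frame"].copy();im=cv2.resize(im,None,fx=4,fy=4,interpolation=cv2.INTER_CUBIC)
for z,dims in((q,(.18,.09,.02,.065)),(b,(.56,.28,0,.02))):
    cs,_=cv2.findContours(sil(ps[1],*z,*dims),0,2);cv2.drawContours(im,cs,-1,(0,0,255),1)
cv2.imwrite("pics/crop1.png",im[420:1000,620:1420])
E
```

```text
[ 21 240 174] 2134 [[ 0.5809183  -0.13304407]] [[-64. 233.]]
wood [ 17 156 141]Traceback (most recent call last):
  File "<stdin>", line 5, in <module>
  File "h.py", line 36, in orange
    k=max(k,key=lambda i:st[i,4]); return l==k
ValueError: max() iterable argument is empty
```

```bash
cat > m1.py <<'E'
from h import *
ps=[eyes.read_camera(n) for n in("scene","top")]
c=np.array([.581,-.133])
(q,e),ms=cheese(ps,[*c,1.85]);print("cheese",q,e,[int(m.sum()) for m in ms])
for p,m in zip(ps,ms): print(fit([p],[m],q,(.18,.09,.02,.065)))
cm=[]
for p in ps:
    r=eyes.cut_out(p,"cutter")[0]["mask"];hsv=cv2.cvtColor(p["frame"],cv2.COLOR_BGR2HSV)
    m=(r&(cv2.inRange(hsv,(8,70,40),(25,255,255))>0)).astype(np.uint8)
    m=cv2.morphologyEx(m,cv2.MORPH_OPEN,np.ones((3,3)));n,l,st,_=cv2.connectedComponentsWithStats(m);cm.append(hullmask(l==1+st[1:,4].argmax()))
cc=onz(ps[1],[(260,175)],.02)[0]
b,e=fit(ps,cm,[*cc,1.85],(.56,.28,0,.02));print("cutter",b,e)
for p,m in zip(ps,cm): print(fit([p],[m],b,(.56,.28,0,.02)))
im=ps[1]["frame"].copy();im=cv2.resize(im,None,fx=4,fy=4,interpolation=cv2.INTER_CUBIC)
for z,dims in((q,(.18,.09,.02,.065)),(b,(.56,.28,0,.02))):
    cs,_=cv2.findContours(sil(ps[1],*z,*dims),0,2);cv2.drawContours(im,cs,-1,(0,0,255),1)
cv2.imwrite("pics/crop1.png",im[420:1000,620:1420])
E
python3 - <<'E'
from h import *
p=eyes.read_camera("top");h=cv2.cvtColor(p["frame"],cv2.COLOR_BGR2HSV)
print(h[165,290:325:6].tolist(),h[150:185:5,306].tolist(),h[195,250:280:8].tolist())
E
sed -i 's/(15,190,60),(30,255,255)/(18,185,60),(32,255,255)/' h.py
python3 m1.py
```

```text
[[22, 152, 153], [22, 148, 152], [16, 169, 151], [22, 151, 154], [22, 153, 152], [23, 156, 149]] [[22, 154, 154], [22, 155, 150], [23, 154, 149], [22, 150, 153], [23, 152, 151], [24, 147, 151], [17, 173, 87]] [[14, 106, 135], [16, 108, 135], [15, 103, 148], [16, 114, 141]]Traceback (most recent call last):
  File "m1.py", line 4, in <module>
    (q,e),ms=cheese(ps,[*c,1.85]);print("cheese",q,e,[int(m.sum()) for m in ms])
             ~~~~~~^^^^^^^^^^^^^^
  File "h.py", line 38, in cheese
    ms=[hullmask(orange(p,proj(p,[x0[0],x0[1],.05])[0],40)) for p in ps]
                 ~~~~~~^^^^^^^^^^^^^^^^^^^^^^^^^^^^^^^^^^^
  File "h.py", line 36, in orange
    k=max(k,key=lambda i:st[i,4]); return l==k
ValueError: max() iterable argument is empty
```

Saturation differs per camera (top: loaf about 150, wood about 108), so I use a per-camera threshold.

```bash
sed -i 's/(18,185,60),(32,255,255)/(14,205 if p["k1"]<0 else 128,40),(32,255,255)/' h.py
python3 m1.py
```

```text
cheese [ 0.57853193 -0.1219435   1.9681593 ] 0.0777604892106129 [2207, 1880]
(array([ 0.58179899, -0.11997242,  1.9717413 ]), np.float64(0.06032278683285397))
(array([ 0.57651579, -0.12327435,  1.97502007]), np.float64(0.028595817328211703))
cutter [0.5623626  0.02265063 1.84552046] 0.03139513472630712
(array([0.56130413, 0.02395917, 1.84762159]), np.float64(0.04859549971636867))
(array([0.56253158, 0.02160551, 1.84707253]), np.float64(0.010422086433944378))
```

View pics/crop1.png

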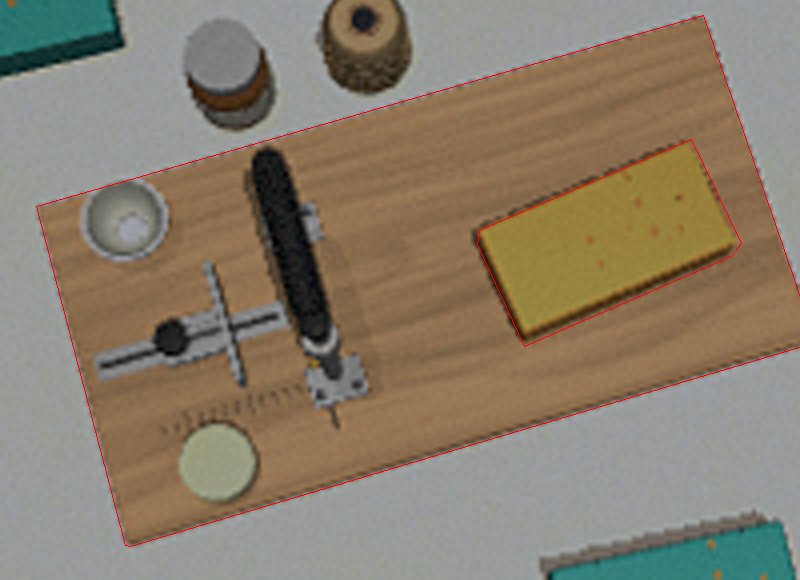

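The crop confirms it: the orange-yellow loaf lies on the infeed, about 7° askew and 26 mm left of the centre line, with the cutter at (0.5625, 0.022), yaw 1.847. Plan: square and centre it with two open fingertips on its left side, then push its rear end.

Call:
{"fn": "drive_tool", "kwargs": {"targets": [{"claw": -1, "travel": [0.5, -0.45, 0], "twist": 0}, {"claw": -1, "travel": [0.93, -0.83, 0], "twist": 0}, {"claw": -1, "travel": [0.93, -0.83, 0], "twist": 0}]}}

```text
t: 1.82
eef_pos: [0.2059, -0.5496, 0.2389]
eef_rot: [-3.119, -0.361, -0.003]
wrist_force: [0.6, -0.1, 0.2]
width: 0.0881
finger_force: 0.0
```

Call:
{"fn": "drive_tool", "kwargs": {"targets": [{"claw": -1, "travel": [0.5, -0.45, 0], "twist": 0}, {"claw": -1, "travel": [0.93, -0.83, 0], "twist": 0}]}}

```text
t: 2.08
eef_pos: [0.2605, -0.4709, 0.2389]
eef_rot: [3.121, 0.35, 0.0]
wrist_force: [1.2, -0.5, -0.3]
width: 0.0883
finger_force: 0.0
```

Call:
{"fn": "drive_tool", "kwargs": {"targets": [{"claw": -1, "travel": [0.5, -0.45, 0], "twist": 0}, {"claw": -1, "travel": [0.93, -0.83, 0], "twist": 0}]}}

```text
t: 2.33
eef_pos: [0.3187, -0.3892, 0.239]
eef_rot: [3.121, 0.351, 0.0]
wrist_force: [0.7, 0.4, 0.6]
width: 0.0879
finger_force: 0.0
```

Call:
{"fn": "drive_tool", "kwargs": {"targets": [{"claw": -1, "travel": [0.5, -0.45, 0], "twist": 0}, {"claw": -1, "travel": [0.93, -0.83, 0], "twist": 0}]}}

```text
t: 2.58
eef_pos: [0.3767, -0.3079, 0.2391]
eef_rot: [3.121, 0.351, 0.001]
wrist_force: [0.4, -0.4, -0.3]
width: 0.0882
finger_force: 0.0
```

Call:
{"fn": "drive_tool", "kwargs": {"targets": [{"claw": -1, "travel": [0.5, -0.45, 0], "twist": 0}, {"claw": -1, "travel": [0.93, -0.83, 0], "twist": 0}, {"claw": -1, "travel": [0.93, -0.83, 0], "twist": 0}]}}

```text
t: 2.95
eef_pos: [0.4358, -0.2248, 0.239]
eef_rot: [-3.12, -0.361, -0.003]
wrist_force: [-0.3, -1.1, -0.3]
width: 0.0881
finger_force: 0.0
```

```bash
cat >> h.py <<'E'
from scipy.spatial.transform import Rotation as Ro
B=np.array([.5625,.022]);A=1.847
Rb=np.array([[np.cos(A),-np.sin(A)],[np.sin(A),np.cos(A)]])
def go(cx,cy,z,yaw):  # cutter-frame TCP target (m), tool-x yaw (world); prints travel units + twist
    s=telemetry.observe();R=Ro.from_rotvec(s["eef_rot"]).as_matrix();P=s["eef_pos"]
    t=np.r_[B+Rb@[cx,cy],z];y0=np.arctan2(R[1,0],R[0,0]);dy=(yaw-y0+np.pi)%(2*np.pi)-np.pi
    print("now cutter",np.round(Rb.T@(P[:2]-B),4),"z",round(P[2],4),"yaw-A+90",round(y0-A+np.pi/2,4),"t",s["t"],"F",np.round(s["wrist_force"],1))
    print("travel",np.round(R.T@(t-P)/.08,3),"twist",round(-dy/2/np.pi,4))
E
python3 -c "
from h import *
go(-.144,.118,.1,A-np.pi/2)"
```

```text
now cutter [-0.2029  0.1892] z 0.239 yaw-A+90 -0.0461 t 2.95 F [-0.3 -1.1 -0.3]
travel [ 0.852 -0.776  1.74 ] twist -0.0073
```

Call:
{"fn": "drive_tool", "kwargs": {"targets": [{"claw": -1, "travel": [0.5, -0.45, 0.3], "twist": -0.004}, {"claw": -1, "travel": [0.85, -0.775, 0.8], "twist": -0.0075}, {"claw": -1, "travel": [0.85, -0.775, 0.8], "twist": -0.0075}]}}

```text
t: 3.32
eef_pos: [0.4852, -0.15, 0.1723]
eef_rot: [-3.109, -0.43, 0.006]
wrist_force: [0.2, 0.3, -0.4]
width: 0.0884
finger_force: 0.0
```

Call:
{"fn": "drive_tool", "kwargs": {"targets": [{"claw": -1, "travel": [0, 0, 0.5], "twist": 0}, {"claw": -1, "travel": [0, 0, 0.94], "twist": 0}, {"claw": -1, "travel": [0, 0, 0.94], "twist": 0}]}}

```text
t: 3.7
eef_pos: [0.4839, -0.1536, 0.0983]
eef_rot: [-3.113, -0.421, 0.007]
wrist_force: [0.2, -0.4, 0.7]
width: 0.0883
finger_force: 0.0
```

```bash
python3 -c "
from h import *
go(-.144,.118,.032,A-np.pi/2)
p=eyes.read_camera('scene');cv2.imwrite('pics/s2.png',cv2.resize(p['frame'][130:330,130:390],None,fx=3,fy=3,interpolation=2))"
```

```text
now cutter [-0.1475  0.1236] z 0.0983 yaw-A+90 -0.0072 t 3.7 F [ 0.2 -0.4  0.7]
travel [ 0.073 -0.044  0.829] twist -0.0011
```

View pics/s2.png

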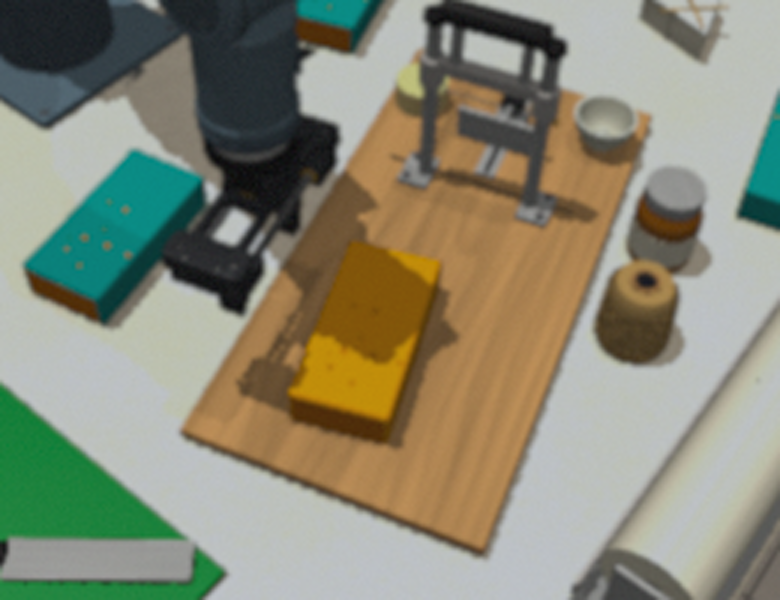

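The picture shows the open fingers just left of the board, beside the loaf (crop ~(365,340)), and clear of the turquoise block. Next I lower and push sideways.

Call:
{"fn": "drive_tool", "kwargs": {"targets": [{"claw": -1, "travel": [0.05, -0.03, 0.5], "twist": 0}, {"claw": -1, "travel": [0.07, -0.04, 0.83], "twist": -0.001}, {"claw": -1, "travel": [0.07, -0.04, 0.83], "twist": -0.001}, {"claw": -1, "travel": [0.07, -0.04, 0.83], "twist": -0.001}]}}

```text
t: 4.25
eef_pos: [0.4918, -0.1479, 0.035]
eef_rot: [3.11, 0.434, 0.004]
wrist_force: [0.9, -0.7, 0.7]
width: 0.088
finger_force: 0.0
```

```bash
python3 -c "
from h import *
go(-.144,.056,.032,A-np.pi/2)"
```

```text
now cutter [-0.1442  0.1144] z 0.035 yaw-A+90 0.001 t 4.25 F [ 0.9 -0.7  0.7]
travel [ 0.73  -0.002  0.039] twist 0.0002
```

Call:
{"fn": "drive_tool", "kwargs": {"targets": [{"claw": -1, "travel": [0.15, 0, 0.03], "twist": 0}, {"claw": -1, "travel": [0.25, 0, 0.03], "twist": 0}, {"claw": -1, "travel": [0.34, 0, 0.03], "twist": 0}, {"claw": -1, "travel": [0.42, 0, 0.03], "twist": 0}, {"claw": -1, "travel": [0.5, 0, 0.03], "twist": 0}, {"claw": -1, "travel": [0.58, 0, 0.03], "twist": 0}, {"claw": -1, "travel": [0.66, 0, 0.03], "twist": 0}, {"claw": -1, "travel": [0.66, 0, 0.03], "twist": 0}]}}

```text
t: 5.25
eef_pos: [0.5399, -0.132, 0.03]
eef_rot: [-3.11, -0.436, 0.005]
wrist_force: [-3.5, 1.0, -0.3]
width: 0.0883
finger_force: 1.7
```

```bash
python3 -c "
from h import *
go(-.144,.054,.032,A-np.pi/2)
p=eyes.read_camera('top');cv2.imwrite('pics/t3.png',cv2.resize(p['frame'][100:250,155:365],None,fx=3.8,fy=3.8,interpolation=2))"
```

```text
now cutter [-0.142   0.0638] z 0.03 yaw-A+90 0.0023 t 5.25 F [-3.5  1.  -0.3]
travel [ 0.122  0.025 -0.025] twist 0.0004
```

View pics/t3.png

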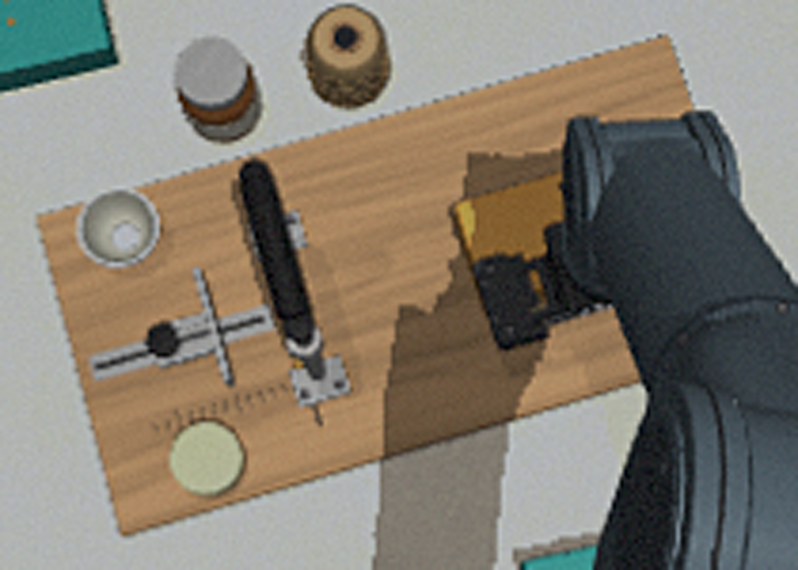

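Fingers are in contact with the loaf's left side (the arm covers its rear), and the front edge at crop (455,205) now lies nearly square. I push a bit more, back off and measure.

Call:
{"fn": "drive_tool", "kwargs": {"targets": [{"claw": -1, "travel": [0.05, 0.02, 0], "twist": 0}, {"claw": -1, "travel": [0.1, 0.02, 0], "twist": 0}, {"claw": -1, "travel": [0.1, 0.02, 0], "twist": 0}]}}

```text
t: 5.68
eef_pos: [0.5497, -0.1318, 0.0306]
eef_rot: [3.111, 0.435, 0.001]
wrist_force: [-1.9, -0.3, -1.7]
width: 0.0882
finger_force: 1.1
```

Call:
{"fn": "drive_tool", "kwargs": {"targets": [{"claw": -1, "travel": [-0.3, 0, 0], "twist": 0}, {"claw": -1, "travel": [-0.8, 0, 0], "twist": 0}, {"claw": -1, "travel": [-0.9, 0, 0], "twist": 0}]}}

```text
t: 6.05
eef_pos: [0.4791, -0.1526, 0.031]
eef_rot: [3.111, 0.433, 0.001]
wrist_force: [0.5, 0.1, 0.2]
width: 0.0884
finger_force: 0.0
```

Call:
{"fn": "drive_tool", "kwargs": {"targets": [{"claw": -1, "travel": [-0.3, 0.3, -0.3], "twist": 0}, {"claw": -1, "travel": [-0.3, 0.9, -0.9], "twist": 0}, {"claw": -1, "travel": [-0.3, 0.9, -0.9], "twist": 0}]}}

```text
t: 6.42
eef_pos: [0.4813, -0.2319, 0.1065]
eef_rot: [3.106, 0.428, 0.014]
wrist_force: [-0.2, 0.2, -0.2]
width: 0.088
finger_force: 0.0
```

Call:
{"fn": "drive_tool", "kwargs": {"targets": [{"claw": -1, "travel": [0.1, 0.6, -0.2], "twist": 0.02}, {"claw": -1, "travel": [0.1, 0.95, -0.2], "twist": 0.05}, {"claw": -1, "travel": [0.1, 0.95, -0.2], "twist": 0.08}, {"claw": -1, "travel": [0.1, 0.95, -0.2], "twist": 0.11}]}}

```text
t: 6.92
eef_pos: [0.5068, -0.2974, 0.1183]
eef_rot: [-3.074, 0.647, -0.002]
wrist_force: [-0.3, -0.0, -0.8]
width: 0.0881
finger_force: 0.0
```

```bash
cat > m2.py <<'E'
from h import *
p=[eyes.read_camera(n) for n in("scene","top")]
(q,e),ms=cheese(p,[.562,-.112,1.847])
for nm,pp,mm in(("both",p,ms),("scene",p[:1],ms[:1]),("top",p[1:],ms[1:])):
    r,e=fit(pp,mm,q,(.18,.09,.02,.065));print(nm,"cutter-frame",np.round(Rb.T@(r[:2]-B),4),"yaw",round(r[2]-A,4),round(e,3))
E
python3 m2.py; python3 -c "
from h import *
go(-.3,0,.1,A)"
```

```text
both cutter-frame [-0.1491 -0.0017] yaw 0.0232 0.074
scene cutter-frame [-0.1479 -0.0058] yaw 0.0173 0.059
top cutter-frame [-0.1493  0.0007] yaw 0.0072 0.027
now cutter [-0.2918  0.1407] z 0.1184 yaw-A+90 -0.6857 t 7.025 F [ 0.5  1.1 -0.5]
travel [ 1.426 -1.034  0.232] twist -0.3591
```

Loaf now square and centred (top fit: y +0.7 mm, yaw 0.4°). I turn the hand and set it behind the rear end, fingers half open.

Call:
{"fn": "drive_tool", "kwargs": {"targets": [{"claw": 0, "travel": [0, 0, 0], "twist": 0.03}, {"claw": 0, "travel": [0, 0, 0], "twist": 0.06}, {"claw": 0, "travel": [0, 0, 0], "twist": 0.09}, {"claw": 0, "travel": [0, 0, 0], "twist": 0.12}, {"claw": 0, "travel": [0, 0, 0], "twist": 0.141}, {"claw": 0, "travel": [0, 0, 0], "twist": 0.141}]}}

```text
t: 7.78
eef_pos: [0.5061, -0.2974, 0.1184]
eef_rot: [2.511, -1.889, 0.0]
wrist_force: [-0.5, -0.1, 0.4]
width: 0.0441
finger_force: 0.0
```

```bash
python3 -c "
from h import *
go(-.275,0.0005,.1,A+np.pi);print(telemetry.observe()['joints'])"
```

```text
now cutter [-0.2919  0.1413] z 0.1184 yaw-A+90 -1.5661 t 7.775 F [-0.5 -0.1  0.4]
travel [-0.203 -1.761  0.231] twist 0.0007
[ 0.33781618  0.58712527  0.15756361  1.80531646 -0.12660099  0.75868274
 -2.29929286]
```

Joint 7 would run out of range on the way in this pose, so I make the half turn back the other way.

Call:
{"fn": "drive_tool", "kwargs": {"targets": [{"claw": 0, "travel": [0, 0, 0], "twist": -0.03}, {"claw": 0, "travel": [0, 0, 0], "twist": -0.06}, {"claw": 0, "travel": [0, 0, 0], "twist": -0.09}, {"claw": 0, "travel": [0, 0, 0], "twist": -0.12}, {"claw": 0, "travel": [0, 0, 0], "twist": -0.15}, {"claw": 0, "travel": [0, 0, 0], "twist": -0.18}, {"claw": 0, "travel": [0, 0, 0], "twist": -0.21}, {"claw": 0, "travel": [0, 0, 0], "twist": -0.24}]}}

```text
t: 8.78
eef_pos: [0.5059, -0.298, 0.1187]
eef_rot: [3.123, 0.34, 0.001]
wrist_force: [0.9, 0.0, 0.4]
width: 0.0441
finger_force: 0.0
```

Call:
{"fn": "drive_tool", "kwargs": {"targets": [{"claw": 0, "travel": [0, 0, 0], "twist": -0.03}, {"claw": 0, "travel": [0, 0, 0], "twist": -0.06}, {"claw": 0, "travel": [0, 0, 0], "twist": -0.09}, {"claw": 0, "travel": [0, 0, 0], "twist": -0.12}, {"claw": 0, "travel": [0, 0, 0], "twist": -0.15}, {"claw": 0, "travel": [0, 0, 0], "twist": -0.18}, {"claw": 0, "travel": [0, 0, 0], "twist": -0.21}, {"claw": 0, "travel": [0, 0, 0], "twist": -0.24}]}}

```text
t: 9.78
eef_pos: [0.506, -0.2981, 0.1189]
eef_rot: [2.053, 2.376, 0.001]
wrist_force: [0.1, -0.5, -0.3]
width: 0.0439
finger_force: 0.0
```

```bash
python3 -c "
from h import *
go(-.275,0.0005,.1,A);print(telemetry.observe()['joints'])"
```

```text
now cutter [-0.2926  0.1416] z 0.1189 yaw-A+90 1.44 t 9.775 F [ 0.1 -0.5 -0.3]
travel [0.448 1.72  0.238] twist -0.0208
[ 0.88239378  0.6601119  -0.58810709  1.77089597  0.46840721  0.85260262
  0.22211796]
```

Call:
{"fn": "drive_tool", "kwargs": {"targets": [{"claw": 0, "travel": [0, 0.4, 0], "twist": -0.01}, {"claw": 0, "travel": [0, 0.9, 0], "twist": -0.0203}, {"claw": 0, "travel": [0, 0.9, 0], "twist": -0.0203}, {"claw": 0, "travel": [0, 0.9, 0], "twist": -0.0203}]}}

```text
t: 10.28
eef_pos: [0.5762, -0.2887, 0.1184]
eef_rot: [-1.911, -2.493, 0.001]
wrist_force: [-0.6, 0.5, -0.1]
width: 0.0438
finger_force: 0.0
```

```bash
python3 -c "
from h import *
go(-.275,0.0005,.1,A)"
```

```text
now cutter [-0.3027  0.0715] z 0.1184 yaw-A+90 1.5577 t 10.275 F [-0.6  0.5 -0.1]
travel [0.358 0.883 0.23 ] twist -0.0021
```

Call:
{"fn": "drive_tool", "kwargs": {"targets": [{"claw": 0, "travel": [0.15, 0.4, 0], "twist": -0.002}, {"claw": 0, "travel": [0.34, 0.88, 0.2], "twist": -0.002}, {"claw": 0, "travel": [0.34, 0.88, 0.23], "twist": -0.002}, {"claw": 0, "travel": [0.34, 0.88, 0.23], "twist": -0.002}]}}

```text
t: 10.78
eef_pos: [0.6364, -0.2454, 0.0999]
eef_rot: [-1.897, -2.503, 0.003]
wrist_force: [-0.2, 0.0, -0.4]
width: 0.0443
finger_force: 0.0
```

```bash
python3 -c "
from h import *
go(-.27,0.0005,.034,A)"
```

```text
now cutter [-0.2774  0.0018] z 0.0999 yaw-A+90 1.5681 t 10.775 F [-0.2  0.  -0.4]
travel [0.093 0.018 0.824] twist -0.0004
```

Call:
{"fn": "drive_tool", "kwargs": {"targets": [{"claw": 0, "travel": [0.05, 0.015, 0.4], "twist": 0}, {"claw": 0, "travel": [0.09, 0.015, 0.82], "twist": 0}, {"claw": 0, "travel": [0.09, 0.015, 0.82], "twist": 0}]}}

```text
t: 11.15
eef_pos: [0.6338, -0.2381, 0.0327]
eef_rot: [-1.897, -2.499, 0.005]
wrist_force: [0.9, 0.1, 1.0]
width: 0.0438
finger_force: 0.0
```

```bash
python3 m2.py; python3 -c "
from h import *
go(-.248,0.0005,.034,A)
p=eyes.read_camera('top')
uv=(np.array([[209,263],[226,325],[243,384]])+[620,420])/4-.4
print((onz(p,uv,.061)-B)@Rb)
for r in eyes.cut_out(p,'stop_face')[:1]:
  ii=np.argwhere(r['mask'])[:,::-1]; print(r['confidence'],np.round(np.percentile((onz(p,ii,.061)-B)@Rb,[2,50,98],axis=0),4))
"
```

```text
both cutter-frame [-0.1494 -0.0004] yaw -0.0054 0.295
scene cutter-frame [-0.0893 -0.0091] yaw 0.2563 0.459
top cutter-frame [-0.1499  0.0004] yaw -0.0009 0.028
now cutter [-0.2708 -0.0006] z 0.0359 yaw-A+90 1.5668 t 11.25 F [ 0.7  0.1 -1. ]
travel [ 0.284 -0.015  0.023] twist -0.0006
[[ 0.15727714 -0.04520781]
 [ 0.15768904  0.00529434]
 [ 0.15746064  0.05292297]]
0.64 [[ 0.1568 -0.0109]
 [ 0.1825  0.0051]
 [ 0.209   0.0215]]
```

```bash
cat > ov.py <<'E'
from h import *
out=[]
for n,(x0,y0,w,h) in(("scene",(255,125,75,85)),("top",(175,135,75,85))):
    p=eyes.read_camera(n);f=5.3
    im=cv2.resize(cv2.imread(f"pics/{n}0.png"),None,fx=8,fy=8,interpolation=2)
    def L(P,col):
        P=np.array(P,float);X=np.c_[B+P[:,:2]@Rb.T,P[:,2]+.02];cv2.polylines(im,[np.round((proj(p,X)+.5)*8).astype(int)],False,col,1)
    for s in(-1,1):
        for e in(-8,8):
            L([[.09,s*.0565*1+e/1e3,0],[.09,s*.0565+e/1e3,.2]],(0,0,255)); 
    L([[.1575,-.048,.041],[.1575,.048,.041],[.1575,.048,0],[.1575,-.048,0],[.1575,-.048,.041]],(0,255,255))
    c=im[y0*8:(y0+h)*8,x0*8:(x0+w)*8];out.append(cv2.resize(c,(398,int(398*h/w)),interpolation=3))
cv2.imwrite("pics/ov.png",np.hstack(out))
E
python3 ov.py
```

```text
(no output)
```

View pics/ov.png

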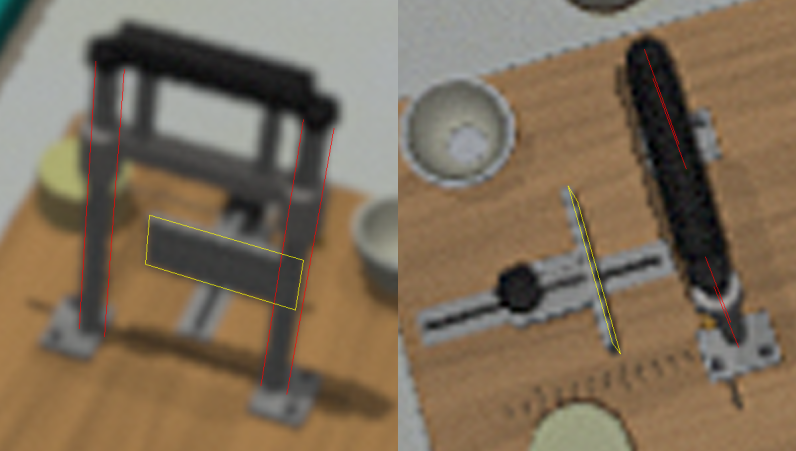

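The overlay agrees within about 1 px: uprights at scene (95,190)/(295,250), stop plate at (225,262), face at about x=0.158 in the cutter frame (68 mm past the gap). I start pushing gently.

Call:
{"fn": "drive_tool", "kwargs": {"targets": [{"claw": 0, "travel": [0.1, -0.02, 0], "twist": -0.0005}, {"claw": 0, "travel": [0.2, -0.02, 0], "twist": -0.0005}, {"claw": 0, "travel": [0.28, -0.02, 0], "twist": -0.0005}, {"claw": 0, "travel": [0.38, -0.02, 0], "twist": -0.0005}, {"claw": 0, "travel": [0.5, -0.02, 0], "twist": -0.0005}, {"claw": 0, "travel": [0.62, -0.02, 0], "twist": -0.0005}, {"claw": 0, "travel": [0.74, -0.02, 0], "twist": -0.0005}, {"claw": 0, "travel": [0.86, -0.02, 0], "twist": -0.0005}]}}

```text
t: 12.45
eef_pos: [0.617, -0.1715, 0.0349]
eef_rot: [1.894, 2.505, -0.001]
wrist_force: [1.4, -5.3, -0.0]
width: 0.0443
finger_force: 2.5
```

```bash
sed -i 's/\[.562,-.112,1.847\]/[*(B+Rb@[float(__import__("sys").argv[1]),0]),A]/' m2.py; python3 -c "
from h import *
go(-.03,0.001,.034,A)"; python3 m2.py -.11
```

```text
now cutter [-0.201   0.0004] z 0.0349 yaw-A+90 1.5707 t 12.45 F [ 1.4 -5.3 -0. ]
travel [ 2.137 -0.008  0.008] twist -0.0
both cutter-frame [-0.0947 -0.0003] yaw -0.0116 0.374
scene cutter-frame [-0.0126 -0.008 ] yaw 0.2799 0.604
top cutter-frame [-0.0949  0.0004] yaw -0.0075 0.059
```

Call:
{"fn": "drive_tool", "kwargs": {"targets": [{"claw": 0, "travel": [0.12, -0.01, 0], "twist": 0}, {"claw": 0, "travel": [0.24, -0.01, 0], "twist": 0}, {"claw": 0, "travel": [0.36, -0.01, 0], "twist": 0}, {"claw": 0, "travel": [0.48, -0.01, 0], "twist": 0}, {"claw": 0, "travel": [0.6, -0.01, 0], "twist": 0}, {"claw": 0, "travel": [0.72, -0.01, 0], "twist": 0}, {"claw": 0, "travel": [0.84, -0.01, 0], "twist": 0}, {"claw": 0, "travel": [0.9, -0.01, 0], "twist": 0}]}}

```text
t: 13.55
eef_pos: [0.5965, -0.1023, 0.0348]
eef_rot: [1.894, 2.506, -0.001]
wrist_force: [0.6, -4.5, 0.6]
width: 0.0441
finger_force: 2.6
```

```bash
python3 -c "
from h import *
go(-.03,0.001,.034,A)
o=[]
for n,(x,y,w,h) in(('scene',(220,130,120,140)),('top',(175,120,120,140))):
  p=eyes.read_camera(n);o.append(cv2.resize(p['frame'][y:y+h,x:x+w],(398,464),interpolation=2))
cv2.imwrite('pics/c4.png',np.hstack(o))"
```

```text
now cutter [-0.1289  0.0012] z 0.0348 yaw-A+90 1.571 t 13.55 F [ 0.6 -4.5  0.6]
travel [1.236 0.003 0.009] twist 0.0
```

View pics/c4.png

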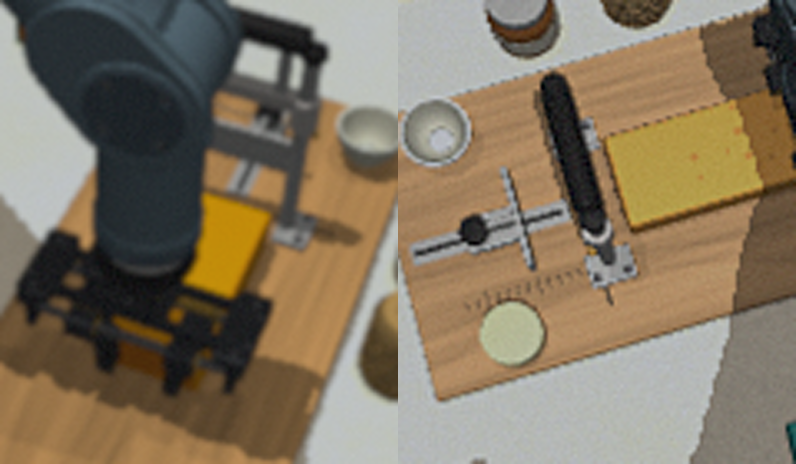

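The loaf's front stands just before the uprights (top half: front corners at (607,143) and (630,222)) and looks square. I check its side lines against the centre line.

```bash
cat > side.py <<'E'
from h import *
import sys
p=eyes.read_camera("top");hsv=cv2.cvtColor(p["frame"],cv2.COLOR_BGR2HSV)
x0,x1=map(float,sys.argv[1:3])
S=4; big=cv2.resize(p["frame"],None,fx=1,fy=1)
# rectified top-plane sampling at z=.065 (right edge, front edge are top edges)
xs=np.arange(x0,x1,.002);ys=np.arange(-.07,.07,.0005)
X,Y=np.meshgrid(xs,ys);W=np.c_[B+np.c_[X.ravel(),Y.ravel()]@Rb.T,np.full(X.size,.065)]
m=proj(p,W).astype(np.float32).reshape(*X.shape,2)
b=cv2.remap(hsv,m[...,0],m[...,1],cv2.INTER_LINEAR)
s=((b[...,1]>128)&(b[...,2]>115)).astype(int)
L=[ (x,ys[c.nonzero()[0]].min(),ys[c.nonzero()[0]].max()) for x,c in zip(xs,s.T) if c.sum()>100]
L=np.array(L)
for i in(1,2):
    k=np.polyfit(L[:,0],L[:,i],1);print("side",i,"mid",round(np.median(L[:,i]),4),"slope",round(k[0],4))
print("front x",L[:,0].max())
E
python3 side.py -.03 .09
```

```text
side 1 mid -0.0465 slope -0.0003
side 2 mid 0.05 slope -0.0024
front x 0.06200000000000008
```

Call:
{"fn": "drive_tool", "kwargs": {"targets": [{"claw": 0, "travel": [0.08, 0, 0], "twist": 0}, {"claw": 0, "travel": [0.16, 0, 0], "twist": 0}, {"claw": 0, "travel": [0.24, 0, 0], "twist": 0}, {"claw": 0, "travel": [0.32, 0, 0], "twist": 0}, {"claw": 0, "travel": [0.4, 0, 0], "twist": 0}]}}

```text
t: 14.32
eef_pos: [0.5879, -0.0724, 0.0348]
eef_rot: [1.895, 2.505, -0.001]
wrist_force: [1.5, -5.4, 1.0]
width: 0.044
finger_force: 2.8
```

Call:
{"fn": "drive_tool", "kwargs": {"targets": [{"claw": 0, "travel": [0.08, 0, 0], "twist": 0}, {"claw": 0, "travel": [0.16, 0, 0], "twist": 0}, {"claw": 0, "travel": [0.24, 0, 0], "twist": 0}]}}

```text
t: 14.7
eef_pos: [0.5827, -0.0539, 0.0348]
eef_rot: [1.895, 2.505, -0.001]
wrist_force: [0.6, -4.8, 0.2]
width: 0.0444
finger_force: 2.8
```

```bash
python3 -c "
from h import *
go(-.03,0.001,.034,A)";python3 side.py -.03 .07
python3 - <<'E'
from h import *
p=eyes.read_camera('top')
cv2.imwrite('pics/c5.png',cv2.resize(p['frame'][130:230,180:290],(660,600),interpolation=2))
E
```

```text
now cutter [-0.0786  0.0013] z 0.0348 yaw-A+90 1.57 t 14.7 F [ 0.6 -4.8  0.2]
travel [0.607 0.003 0.009] twist -0.0001
side 1 mid -0.0465 slope -0.0068
side 2 mid 0.05 slope 0.0348
front x 0.06800000000000009
```

View pics/c5.png

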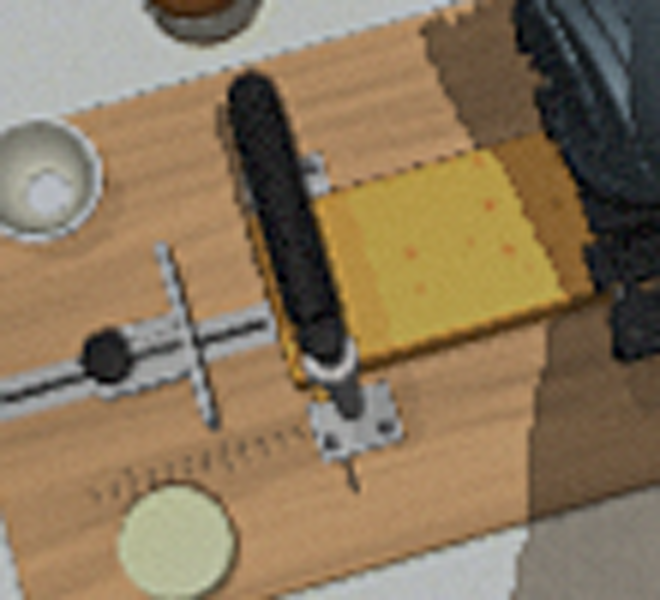

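The loaf has entered the gap with no side force; its front edge in the crop runs (262,250)–(298,385), about 45 mm short of the stop.

Call:
{"fn": "drive_tool", "kwargs": {"targets": [{"claw": 0, "travel": [0.08, 0, 0], "twist": 0}, {"claw": 0, "travel": [0.16, 0, 0], "twist": 0}, {"claw": 0, "travel": [0.24, 0, 0], "twist": 0}, {"claw": 0, "travel": [0.32, 0, 0], "twist": 0}, {"claw": 0, "travel": [0.4, 0, 0], "twist": 0}, {"claw": 0, "travel": [0.45, 0, 0], "twist": 0}]}}

```text
t: 15.55
eef_pos: [0.5727, -0.0189, 0.0347]
eef_rot: [1.895, 2.505, -0.001]
wrist_force: [2.1, -5.5, 1.7]
width: 0.0443
finger_force: 2.8
```

Run:
```python
from h import *
go(-.03,0.001,.034,A)
p=eyes.read_camera('top')
cv2.imwrite('pics/c6.png',cv2.resize(p['frame'][145:215,185:255],(600,600),interpolation=2))
```

```text
now cutter [-0.0421  0.0013] z 0.0347 yaw-A+90 1.5705 t 15.55 F [ 2.1 -5.5  1.7]
travel [0.152 0.004 0.008] twist -0.0
```

View pics/c6.png

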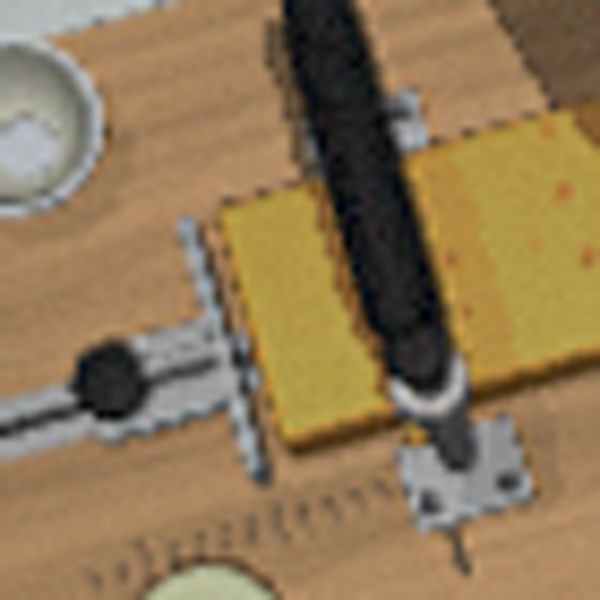

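About 9 mm short of the stop (plate (190,222)–(262,478), loaf front (222,208)–(285,445)), parallel within 1°. I close in with small steps, watching force.

Call:
{"fn": "drive_tool", "kwargs": {"targets": [{"claw": 0, "travel": [0.02, 0, 0], "twist": 0}, {"claw": 0, "travel": [0.04, 0, 0], "twist": 0}, {"claw": 0, "travel": [0.06, 0, 0], "twist": 0}, {"claw": 0, "travel": [0.07, 0, 0], "twist": 0}]}}

```text
t: 16.1
eef_pos: [0.5713, -0.0138, 0.0347]
eef_rot: [1.895, 2.505, -0.001]
wrist_force: [2.0, -5.4, 1.0]
width: 0.0442
finger_force: 2.9
```

Call:
{"fn": "drive_tool", "kwargs": {"targets": [{"claw": 0, "travel": [0.01, 0, 0], "twist": 0}, {"claw": 0, "travel": [0.02, 0, 0], "twist": 0}]}}

```text
t: 16.35
eef_pos: [0.5708, -0.0124, 0.0347]
eef_rot: [1.895, 2.505, -0.001]
wrist_force: [0.9, -4.7, 1.2]
width: 0.0441
finger_force: 2.9
```

Call:
{"fn": "drive_tool", "kwargs": {"targets": [{"claw": 0, "travel": [0.01, 0, 0], "twist": 0}, {"claw": 0, "travel": [0.02, 0, 0], "twist": 0}]}}

```text
t: 16.6
eef_pos: [0.5706, -0.0114, 0.0347]
eef_rot: [1.895, 2.504, -0.002]
wrist_force: [2.8, -7.0, 0.3]
width: 0.0443
finger_force: 4.1
```

Call:
{"fn": "drive_tool", "kwargs": {"targets": [{"claw": 0, "travel": [0.01, 0, 0], "twist": 0}, {"claw": 0, "travel": [0.02, 0, 0], "twist": 0}]}}

```text
t: 16.85
eef_pos: [0.5706, -0.0114, 0.0347]
eef_rot: [1.895, 2.503, -0.004]
wrist_force: [2.9, -10.8, 1.0]
width: 0.0441
finger_force: 5.8
```

TCP stalled and the force is rising: the loaf is on the stop. One more small step to seat it, then straight back.

Call:
{"fn": "drive_tool", "kwargs": {"targets": [{"claw": 0, "travel": [0.01, 0, 0], "twist": 0}, {"claw": 0, "travel": [0.02, 0, 0], "twist": 0}]}}

```text
t: 17.1
eef_pos: [0.5706, -0.0114, 0.0348]
eef_rot: [1.895, 2.501, -0.006]
wrist_force: [5.1, -14.7, 0.9]
width: 0.0442
finger_force: 7.4
```

Call:
{"fn": "drive_tool", "kwargs": {"targets": [{"claw": 0, "travel": [-0.1, 0, 0], "twist": 0}, {"claw": 0, "travel": [-0.3, 0, 0], "twist": 0}, {"claw": 0, "travel": [-0.7, 0, 0], "twist": 0}, {"claw": 0, "travel": [-0.9, 0, 0], "twist": 0}]}}

```text
t: 17.6
eef_pos: [0.5891, -0.0778, 0.0344]
eef_rot: [-1.896, -2.504, 0.0]
wrist_force: [-1.3, -0.3, -0.6]
width: 0.044
finger_force: 0.0
```

Call:
{"fn": "drive_tool", "kwargs": {"targets": [{"claw": 0, "travel": [-0.4, 0, -0.4], "twist": 0}, {"claw": 0, "travel": [-0.9, 0, -0.9], "twist": 0}, {"claw": 0, "travel": [-0.9, 0, -0.9], "twist": 0}]}}

```text
t: 17.98
eef_pos: [0.6111, -0.1493, 0.1094]
eef_rot: [1.898, 2.497, 0.003]
wrist_force: [-0.6, 0.5, -0.2]
width: 0.0443
finger_force: 0.0
```

Call:
{"fn": "drive_tool", "kwargs": {"targets": [{"claw": 0, "travel": [-0.4, 0, -0.4], "twist": 0}, {"claw": 0, "travel": [-0.9, 0, -0.9], "twist": 0}, {"claw": 0, "travel": [-0.9, 0, -0.9], "twist": 0}, {"claw": 0, "travel": [-0.9, 0, -0.9], "twist": 0}]}}

```text
t: 18.48
eef_pos: [0.6275, -0.2124, 0.1773]
eef_rot: [-1.89, -2.506, -0.0]
wrist_force: [0.9, 1.1, -0.4]
width: 0.0438
finger_force: 0.0
```

```bash
python3 m2.py .067
python3 - <<'E'
from h import *
p=eyes.read_camera('top');q=eyes.read_camera('scene')
a=cv2.resize(p['frame'][140:220,180:300],(600,400)[::1],interpolation=2)[:, :440]
b=cv2.resize(q['frame'][130:250,215:325],(360,400),interpolation=2)
cv2.imwrite('pics/c7.png',np.hstack([a,b]))
E
```

```text
both cutter-frame [ 0.0634 -0.0017] yaw 0.0105 0.319
scene cutter-frame [ 0.0763 -0.0023] yaw 0.0676 0.162
top cutter-frame [0.054  0.0011] yaw 0.0045 0.426
```

View pics/c7.png

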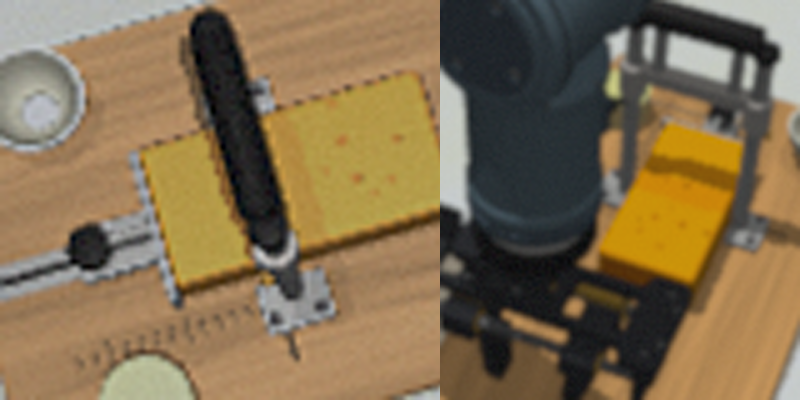

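The loaf's front edge lies against the plate (top (135,155)–(178,300)), the bow is up and the hand is clear. One squareness number before handing in.

```bash
python3 side.py -.015 .05
```

```text
side 1 mid -0.0465 slope 0.0036
side 2 mid 0.05 slope -0.0501
front x 0.049
```

```bash
python3 -c "
from h import *
print(ctrl.sign_off())"
```

```text
the job is handed in; nothing more can be done
None
```

I pushed the loaf between the uprights until it sat flush against the stop, nearly centred and within about 0.5° of square by the clearer side edge. The bow is up, the peak force was about 16 N, the hand is drawn back clear, and the job is handed in (no verdict was returned).

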